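# Assemble a membrane filter unit on the bench

### The job

Set up the filter stations on the bench. First close the narrow station with the small stopper; then, on the wide station, build the filter unit from the bottom up: the filter support, the funnel on it, and the lid on top, each upright and fully home in the part below. Leave the dishes, tube rack and reagent jar where they stand.

Things in the scene. Friction and masses are not known exactly. Their poses are not given: they have to be found in the camera images.
- wide_station_mouth (a point): Wide station, fixed to the bench: grey square foot 86 x 86 mm, 20 mm tall, carrying a round steel head 64 mm in diameter whose rim is 42 mm above the bench. In the head an open round socket, 50 mm in diameter and 6 mm deep. This point: centre of the socket's mouth, level with the rim; z up.
- narrow_station_mouth (a point): Narrow station, fixed to the bench: the same grey foot 86 x 86 mm, 20 mm tall, carrying a round steel head 52 mm in diameter whose rim is 42 mm above the bench. In the head an open round socket, 34 mm in diameter and 14 mm deep. This point: centre of the socket's mouth, level with the rim; z up.
- plug_center (a point): Stopper for the narrow station, steel with a black round knob, standing on its foot: 39 mm tall. From below: round foot 28 mm in diameter, 12 mm long, tapered to 22 mm at its end; collar 40 mm in diameter, 5 mm thick; knob 18 mm in diameter, 22 mm tall (the place to grip). Smaller collar than the lid's. Home, its collar rests on the station's rim and its foot reaches 12 mm below the rim. This point: on its axis, half-way up (19.5 mm above its underside); z up. About 80 g.
- support_center (a point): Filter support, a thick round steel piece standing on its foot: 30 mm tall. From below: foot 44 mm in diameter, 8 mm long, tapered to 38 mm at its end; body 56 mm in diameter, 22 mm tall (the place to grip). In its top an open recess 46 mm in diameter and 6 mm deep with a perforated screen as floor. Home, its foot stands on the floor of the wide station's socket, 6 mm below the rim. This point: on its axis, half-way up (15 mm above its underside); z up. About 220 g.
- funnel_center (a point): Funnel, a tall straight steel cup open at the top, standing on its foot: 72 mm tall. From below: foot 40 mm in diameter, 8 mm long, tapered to 34 mm at its end; body 52 mm in outer diameter (the place to grip), 44 mm in inner diameter, walls 4 mm. Home, its foot stands on the floor of the recess of the filter support, 6 mm below that part's top. This point: on its axis, half-way up (36 mm above its underside); z up. About 200 g.
- lid_center (a point): Lid of the funnel, a steel disc with a black round knob, standing on its foot: 33 mm tall. From below: foot 38 mm in diameter, 6 mm long, tapered to 32 mm at its end; disc 60 mm in diameter, 5 mm thick; knob 18 mm in diameter, 22 mm tall (the place to grip). Home, the disc rests on the funnel's rim and the foot hangs 6 mm inside the funnel. This point: on its axis, half-way up (16.5 mm above its underside); z up. About 90 g.
- dishes: Bystander: two closed culture dishes, pink, one on the other, 90 mm in diameter and 32 mm tall together, loose. Origin: centre of the underside.
- rack: Bystander: dark steel rack, 70 x 150 mm and 40 mm tall (long side along its y), with capped glass tubes standing up to 100 mm above the bench, loose. Origin: centre of the underside.
- reagent: Bystander: amber reagent jar with a white cap, 60 mm in diameter and 100 mm tall, loose. Origin: centre of the underside.
Mind the look-alikes: they are no part of the job. What is shaped like the part that bears funnel_center but pink is not meant.

How it is judged:
By the outcome, as a careful person would: the job done as asked, in the order asked, and still so for the second after the job is handed in, with the robot touching nothing.
It also fails if it takes over 106 s, if anything falls off the work surface, if the arm or the gripper's body presses on something with over 40 N, if the wrist force passes 120 N, or if a joint passes its speed limit or range.

### The arm

A 7-joint arm with a two-finger parallel gripper is mounted at the origin on the work surface. World frame = base frame: x ahead of the robot, y to its left, z up, the work surface at z = 0. Lengths are in m, angles in rad, forces in N, time in s.
With the tool pointing down it reaches from about 0.425 to 0.925 m from the base axis. Payload 6.8 kg.
Tool frame: the origin (TCP) lies at the very end of the fingers, on their centre line; the grasp point (between the pads) lies 19 mm behind it; z points along the fingers, y is the line along which they close (so a half turn about z gives the same grasp; the last joint's range is limited). The gripper opens to 85 mm and grips with 20 to 120 N. Pads are 22 mm wide; open, the fingers measure 114 mm over their backs; the gripper's body (76 mm by 85 mm) begins 54 mm behind the grasp point. The pads swing forward as they close: fully open they stand 13 mm farther back than shut.
Start: joints at [-1.354, 0.477, 0.022, 1.555, -0.011, 1.109, -0.083], TCP at [0.215, 0.64, 0.191] pointing down, gripper open.
Joint ranges: [-2.96, 2.96], [-0.34, 2.1], [-1.41, 1.46], [0.24, 2.44], [-1.37, 4.51], [0.17, 1.92], [-2.96, 2.96]. Speed limits (rad/s): [2.39, 2.39, 3.14, 3.14, 3.14, 3.14, 3.14].

### API

Orientations are given as a rotation vector (axis times angle).
In Python, from bench import get_obs, viewer, r gives the robot as it stands. The module is installed in compiled form; this text tells all that it offers.
- The arm moves only by the tool play_rows, never from a script. Its argument "commands" is a list that holds one entry, the list of rows, each a list of 5 numbers: the gripper's target within -1 to 1 (shut at 1, half-way at 0, fully open at -1), then the shift along the tool's x, y, z scaled (see below), then the turn about the tool's z scaled (see below). A call has 1 to 12 rows; each row is the pose to reach, as a shift and turn from the pose commanded when the call began, along the tool's axes at that moment; what a row does not reach only later rows make up. The controller multiplies each number of a shift by 0.2 m and each number of a turn by pi/2 rad. A row lasts 1/12 s, in which the tool goes at most 41.7 mm and 7.16 degrees, less where a joint would pass 70% of its speed; a pose out of reach is approached as far as the arm can. A call with a number of a shift or a turn outside -1 to 1 is refused whole. A call with a gripper value outside its range is refused whole. The fingers move at their own pace and stop on an object; "grip_force" is the grip in N (left out, the last holds). Time passes only in rows, so rows that repeat a pose let the fingers close. It gives the time, the measured TCP pose, the force, the opening and the grip force at its end, in the units of the state.
- get_obs(): the state, without advancing time (a new reading comes with each control period).
- viewer.grab_frame(name): name is "scene" or "top" or "wrist"; returns a dict with "pixels" (400x640x3 uint8, red, green, blue), "fovy" (degrees; the focal length in pixels is half the picture's height over the tangent of half this angle, whatever the lens; pixels are square), "cx", "cy" (the principal point, pixels), "world_to_cam" (4x4, takes a point from world to camera coordinates); the wrist camera has in their place "hand_eye" (4x4, takes a point from camera to tool coordinates, whose origin is the TCP and whose axes are the flange's). Camera axes: x right, y up, looking along -z (the intrinsics and any distortion apply to the point x, -y, -z); pixel columns grow to the right and rows downward; lengths in m; the calibration is good to about 2 mm. A picture is of the moment at which its call begins: read the wrist's pose just before it. There is no depth.
- r.hand_in(): hands the job in; it is judged then, once.
Trained networks look in a picture, given as the dict that the camera call returned (one of the last four; its "shot" number tells which), for a name from the list of things; names that differ only in an ending like _2 or _b are one class to them, and where a whole thing is asked for, a point or a joint stands for the part that bears it (a point fixed in the world has none). Each returns a list of dicts, best first, with "score" (0 to 1); they miss things now and then, are a little off and sometimes report something else, mostly with a low value. They report only what shows in the picture. A call takes as long as a camera call. They do not tell look-alikes from the thing itself.
- viewer.trace(picture, thing): "pixels" (400x640 bool, what is visible of it) and "rect" ([left, top, right, bottom] in pixels, round what is visible of it).
The state is a dict: "clock": time; "joints": joint angles; "qvel": joint speeds; "tau": joint torques, N m; "tcp_pos": TCP position; "orientation": TCP orientation; "contact_force": force on the tool from outside, world axes, zero at the start; "moment": the same for the moment, N m; "grip_width": finger opening in m; "gripper_force": force on a finger pad.
Only numpy, scipy, OpenCV 4.12 (cv2) and the standard library are available. Lean on these libraries where they do the work, as an engineer would, in place of code of your own. Each camera call takes 0.05 s, during which the arm holds its last target. There are 200 camera calls.

## Working session

There is one attempt and no reset: what is moved stays moved. The work goes in short steps, Python scripts to look and compute and a tool call to move; the robot and the scene stay as the last step left them, time stands still between calls to the robot, and variables do not carry over. Pictures are saved under pics/ and viewed, at most 14 in all, crops included, and the job is handed in when it is done.

Besides the shell and the picture viewer there is one more tool, called in YAML: its name, and indented under it one key for each argument. play_rows: Moves the arm, as the interface text tells. Shifts and turns lie within -1 to 1; 1 stands for 0.2 m of shift or pi/2 rad of turn. Its arguments: {"type":"object","properties":{"commands":{"type":"array","items":{"type":"array","items":{"type":"array","items":{"type":"number","minimum":-1,"maximum":1}}}},"grip_force":{"type":"number"}},"required":["commands"]}

```bash
mkdir -p pics
cat > h.py <<'E'
import numpy as np, cv2
from bench import get_obs, viewer, r
from scipy.spatial.transform import Rotation as R
def grab(n):
    o=get_obs(); p=viewer.grab_frame(n)
    if n=='wrist':
        T=np.eye(4);T[:3,:3]=R.from_rotvec(o['orientation']).as_matrix();T[:3,3]=o['tcp_pos']
        p['c2w']=T@np.array(p['hand_eye'])
    else: p['c2w']=np.linalg.inv(np.array(p['world_to_cam']))
    p['f']=200/np.tan(np.radians(p['fovy'])/2)
    return p
def at(p,u,v,z):
    d=p['c2w'][:3,:3]@np.array([(u-p['cx'])/p['f'],-(v-p['cy'])/p['f'],-1]); c=p['c2w'][:3,3]
    return c+d*(z-c[2])/d[2]
def px(p,X):
    c=np.linalg.inv(p['c2w'])@np.append(X,1); return p['cx']+p['f']*c[0]/-c[2], p['cy']-p['f']*c[1]/-c[2]
def save(p,name,crop=None,s=1):
    im=p['pixels'][:,:,::-1]
    if crop: im=im[crop[1]:crop[3],crop[0]:crop[2]]
    cv2.imwrite('pics/'+name,cv2.resize(im,None,fx=s,fy=s,interpolation=cv2.INTER_CUBIC))
E
python3 - <<'E'
from h import *
o=get_obs();print({k:np.round(v,3) for k,v in o.items()})
for n in ['top','scene']:
    p=grab(n);save(p,n+'0.png');print(n,{k:v for k,v in p.items() if k not in('pixels','c2w')},p['c2w'].round(3))
    for t in ['wide_station_mouth','narrow_station_mouth','plug_center','support_center','funnel_center','lid_center','dishes','rack','reagent']:
        try:print(t,[(round(d['score'],2),np.round(d['rect']).tolist()) for d in viewer.trace(p,t)])
        except Exception as e: print(t,e)
E
```

```text
{'clock': np.float64(0.0), 'joints': array([-1.354,  0.478,  0.022,  1.556, -0.012,  1.109, -0.083]), 'qvel': array([ 0.001,  0.001,  0.001,  0.001, -0.   , -0.   , -0.001]), 'tau': array([ 0.0000e+00, -5.9646e+01,  1.6080e+00, -2.8120e+01,  1.2000e-02,
        9.0000e-03,  0.0000e+00]), 'tcp_pos': array([0.215, 0.639, 0.19 ]), 'orientation': array([-5.08e-01, -3.10e+00,  3.00e-03]), 'contact_force': array([-0.123, -0.319, -0.29 ]), 'moment': array([ 0.028,  0.019, -0.022]), 'gripper_force': np.float64(0.0), 'grip_width': np.float64(0.086)}
top {'fovy': 54.75394604692942, 'cx': 316.59595322980056, 'cy': 198.60417803032453, 'world_to_cam': array([[ 0.02081762, -0.99963241,  0.01736892, -0.04155354],
       [ 0.98663307,  0.02334912,  0.16127617, -0.62405189],
       [-0.16162244,  0.01377937,  0.98675646, -0.82025894],
       [ 0.        ,  0.        ,  0.        ,  1.        ]]), 'shot': 1, 'f': np.float64(386.218942762952)} [[ 0.021  0.987 -0.162  0.484]
 [-1.     0.023  0.014 -0.016]
 [ 0.017  0.161  0.987  0.911]
 [ 0.     0.     0.     1.   ]]
wide_station_mouth [(0.93, [334.0, 1
[... 976 characters left out ...]
 'f': np.float64(388.77873774496925)} [[ 0.103 -0.586  0.804  1.464]
 [ 0.994  0.047 -0.094 -0.121]
 [ 0.017  0.809  0.588  0.704]
 [ 0.     0.     0.     1.   ]]
wide_station_mouth [(0.72, [266.0, 208.0, 305.0, 247.0])]
narrow_station_mouth [(0.92, [345.0, 200.0, 377.0, 231.0])]
plug_center [(0.62, [357.0, 178.0, 369.0, 194.0])]
support_center [(0.56, [410.0, 173.0, 430.0, 189.0])]
funnel_center [(0.8, [276.0, 165.0, 294.0, 191.0]), (0.63, [309.0, 173.0, 325.0, 203.0])]
lid_center [(0.57, [233.0, 182.0, 249.0, 192.0])]
dishes [(0.67, [452.0, 209.0, 488.0, 236.0])]
rack [(0.87, [140.0, 203.0, 214.0, 252.0]), (0.35, [267.0, 212.0, 304.0, 247.0])]
reagent [(0.91, [325.0, 228.0, 356.0, 274.0])]
```

View pics/top0.png

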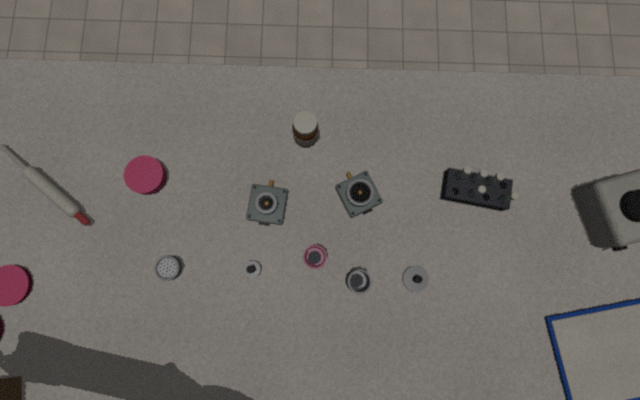

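View pics/scene0.png

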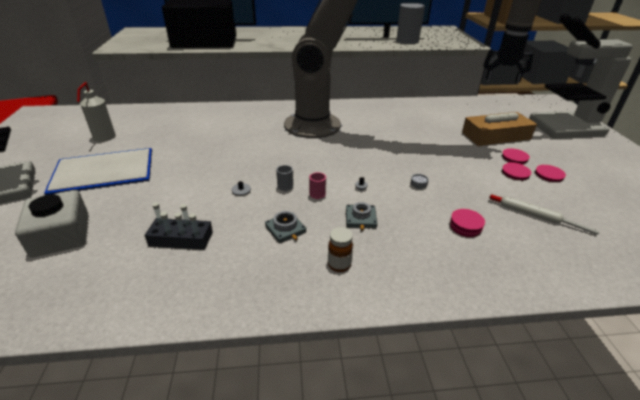

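Top picture: narrow station (266,203), wide station (359,193), plug (253,269), support (169,267), lid (415,278). The two cups are the pink one at (315,256), which is the decoy, and the steel one at (358,279), which fits the description. The scene picture agrees, with steel at (285,178) and pink at (317,186).

Run:
```python
from h import *
p=grab('top')
cv2.imwrite('pics/crop.png',cv2.resize(p['pixels'][150:300,150:440,::-1],None,fx=2.75,fy=2.75,interpolation=cv2.INTER_CUBIC))
for n,u,v,z in [('wide',360,191.5,.042),('narrow',265.5,203,.042),('plug',251,268,.039),('support',168.5,266.5,.03),('funnel',358,278,.072),('lid',417,279,.033),('pink',315,257,.072),('reagent',305,121,.1),('dishes',145,174,.032)]:
    print(n,at(p,u,v,z).round(3), np.hypot(*at(p,u,v,z)[:2]).round(3))
w=grab('wrist'); print(w['hand_eye'],w['f'])
```

```text
wide [ 0.645 -0.127  0.042] 0.657
narrow [0.613 0.088 0.042] 0.62
plug [0.468 0.114 0.039] 0.481
support [0.467 0.299 0.03 ] 0.555
funnel [ 0.452 -0.119  0.072] 0.467
lid [ 0.451 -0.256  0.033] 0.519
pink [ 0.494 -0.027  0.072] 0.495
reagent [0.789 0.002 0.1  ] 0.789
dishes [0.676 0.37  0.032] 0.771
[[-7.16824874e-04  9.60532487e-01  2.78166907e-01  7.07944807e-02]
 [ 9.99999739e-01  6.64555010e-04  2.82197515e-04 -8.67722221e-04]
 [ 8.62026696e-05  2.78167037e-01 -9.60532713e-01 -1.82351826e-01]
 [ 0.00000000e+00  0.00000000e+00  0.00000000e+00  1.00000000e+00]] 360.53854716562734
```

View pics/crop.png

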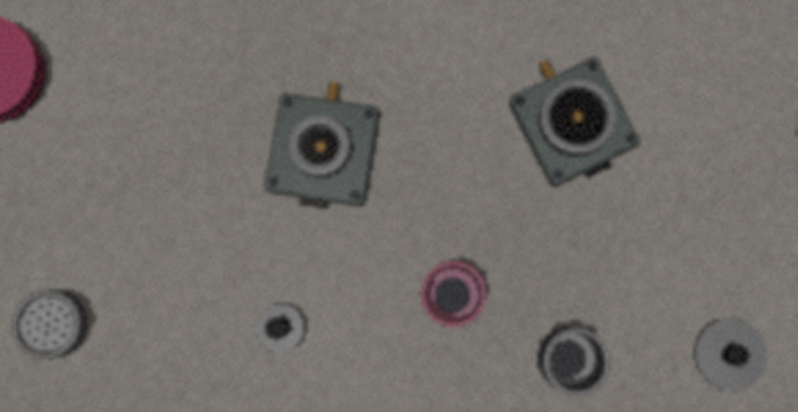

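The crop confirms the unpainted steel cup at crop (570,357), full (357,280), as the funnel. The cup at crop (455,292) is pink and is not meant. Now moving toward the plug.

play_rows:
  commands:
    - [[-1,-1,-1,0,0],[-1,-1,-1,0,0],[-1,-1,-1,0,0],[-1,-1,-1,0,0],[-1,-1,-1,0,0],[-1,-1,-1,0,0],[-1,-1,-1,0,0],[-1,-1,-1,0,0],[-1,-1,-1,0,0]]

```text
clock: 1.85
tcp_pos: [0.3424, 0.3846, 0.1918]
orientation: [0.515, 3.099, 0.001]
contact_force: [-0.2, 0.7, -0.6]
grip_width: 0.0852
gripper_force: 0.0
```

play_rows:
  commands:
    - [[-1,-1,-1,0,0],[-1,-1,-1,0,0],[-1,-1,-1,0,0],[-1,-1,-1,0,0],[-1,-1,-1,0,0],[-1,-1,-1,0,0],[-1,-1,-1,0,0],[-1,-1,-1,0,0],[-1,-1,-1,0,0],[-1,-1,-1,0,0]]

```text
clock: 2.68
tcp_pos: [0.4667, 0.1349, 0.1914]
orientation: [-0.505, -3.101, -0.001]
contact_force: [0.8, 0.1, -0.1]
grip_width: 0.0854
gripper_force: 0.0
```

```bash
cat >> h.py <<'E'
H={'wide_station_mouth':.042,'narrow_station_mouth':.042,'plug_center':.039,'support_center':.03,'funnel_center':.072,'lid_center':.033}
def go(x,y,z=None):
    o=get_obs();M=R.from_rotvec(o['orientation']).as_matrix();t=o['tcp_pos']
    print('go',np.round(M.T@(np.array([x,y,t[2] if z is None else z])-t)/.2,3))
def look(name,things):
    w=grab('wrist');save(w,name)
    for t in things:
        for d in viewer.trace(w,t):
            if d['score']>.3:
                c=d['rect'];print(t,round(d['score'],2),np.round(c).tolist(),at(w,(c[0]+c[2])/2,(c[1]+c[3])/2,H[t]).round(4))
    return w
E
python3 - <<'E'
from h import *
o=get_obs();print(o['clock'],o['tcp_pos'],o['orientation'],o['joints'].round(2))
look('w1.png',H); go(.468,.114)
E
```

```text
2.6833 [0.46667497 0.13494133 0.1913677 ] [-5.04677445e-01 -3.10057564e+00 -9.54644509e-04] [-0.67  0.16  0.29  2.01 -0.06  0.98  0.9 ]
wide_station_mouth 0.52 [206.0, 364.0, 211.0, 366.0] [ 0.632  -0.0508  0.042 ]
narrow_station_mouth 0.77 [272.0, 262.0, 364.0, 350.0] [0.6006 0.0878 0.042 ]
plug_center 0.66 [286.0, 156.0, 322.0, 194.0] [0.4638 0.1192 0.039 ]
support_center 0.68 [452.0, 84.0, 523.0, 146.0] [0.4661 0.2992 0.03  ]
funnel_center 0.83 [136.0, 218.0, 212.0, 288.0] [ 0.4884 -0.0131  0.072 ]
funnel_center 0.57 [18.0, 204.0, 112.0, 273.0] [ 0.4444 -0.0994  0.072 ]
go [-0.038 -0.092 -0.   ]
```

View pics/w1.png

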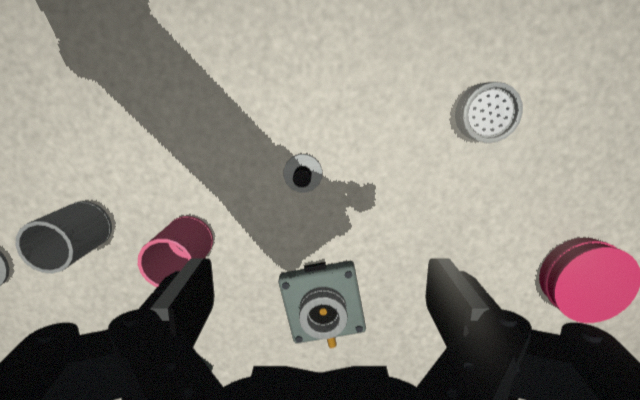

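Wrist picture: plug knob at (302,177), narrow mouth at (323,317), support top at (491,112), steel funnel rim at (46,247).

Run:
```python
from h import *
w=grab('wrist')
print('tcp px',px(w,get_obs()['tcp_pos']))
for n,u,v,z in [('knob',302,177,.039),('collar',303,172,.015),('nar',323,316,.042),('sup',491,111,.03),('fun',46,247,.072)]: print(n,at(w,u,v,z).round(4))
```

```text
tcp px (np.float64(320.80838369220675), np.float64(231.25583735579275))
knob [0.4651 0.1159 0.039 ]
collar [0.4653 0.1157 0.015 ]
nar [0.6134 0.0875 0.042 ]
sup [0.4636 0.3016 0.03  ]
fun [ 0.446  -0.1216  0.072 ]
```

play_rows:
  commands:
    - [[-0.2,-0.026,-0.094,0,0],[-0.2,-0.026,-0.094,0.2,0],[-0.2,-0.026,-0.094,0.4,0],[-0.2,-0.026,-0.094,0.6,0],[-0.2,-0.026,-0.094,0.7,0],[-0.2,-0.026,-0.094,0.78,0],[-0.2,-0.026,-0.094,0.83,0],[-0.2,-0.026,-0.094,0.855,0],[-0.2,-0.026,-0.094,0.855,0],[-0.2,-0.026,-0.094,0.855,0]]
  grip_force: 40

```text
clock: 3.92
tcp_pos: [0.4664, 0.1138, 0.021]
orientation: [0.508, 3.099, 0.001]
contact_force: [0.4, 0.2, 0.7]
grip_width: 0.0513
gripper_force: 0.0
```

play_rows:
  commands:
    - [[1,0,0,0,0],[1,0,0,0,0],[1,0,0,0,0],[1,0,0,0,0],[1,0,0,0,0],[1,0,0,0,0],[1,0,0,0,0],[1,0,0,0,0]]
  grip_force: 40

```text
clock: 4.58
tcp_pos: [0.4658, 0.1135, 0.0204]
orientation: [-0.508, -3.1, -0.0]
contact_force: [0.1, -0.1, 0.8]
grip_width: -0.0
gripper_force: 0.0
```

Run:
```python
from h import *
w=look('w2.png',['plug_center']);print(px(w,get_obs()['tcp_pos']))
```

```text
plug_center 0.7 [291.0, 195.0, 358.0, 258.0] [0.4572 0.1179 0.039 ]
(np.float64(321.115886503943), np.float64(230.98205748199288))
```

View pics/w2.png

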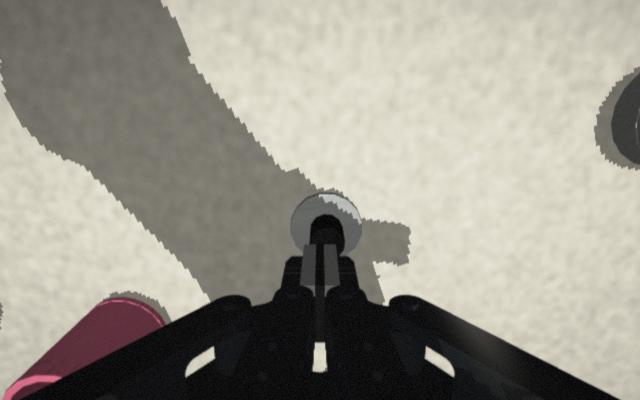

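Run:
```python
from h import *
o=get_obs();w=grab('wrist');T=R.from_rotvec(o['orientation']).as_matrix()
for X in [(0,0,0),(0,0,-.01),(0,0,-.019),(0,0,-.03),(0.011,0,0),(.011,0,-.019)]: print(X,np.round(px(w,o['tcp_pos']+T@np.array(X)),0))
print(at(w,326,225,.017),at(w,327,232,.039),o['grip_width'],o['joints'])
save(w,'w3.png',(250,160,400,310),4)
s=grab('scene');u,v=px(s,o['tcp_pos']);print(u,v);u,v=int(u),int(v);save(s,'s3.png',(u-40,v-40,u+40,v+40),7)
```

```text
(0, 0, 0) [321. 231.]
(0, 0, -0.01) [321. 238.]
(0, 0, -0.019) [321. 245.]
(0, 0, -0.03) [321. 255.]
(0.011, 0, 0) [321. 212.]
(0.011, 0, -0.019) [321. 224.]
[0.46447732 0.11673032 0.017     ] [0.46023277 0.11824841 0.039     ] -0.00030333495648911344 [-0.57375589  0.42305966  0.24825038  2.1648205  -0.18706794  0.57331607
  1.05709992]
360.7233453512534 182.62852734217898
```

View pics/w3.png

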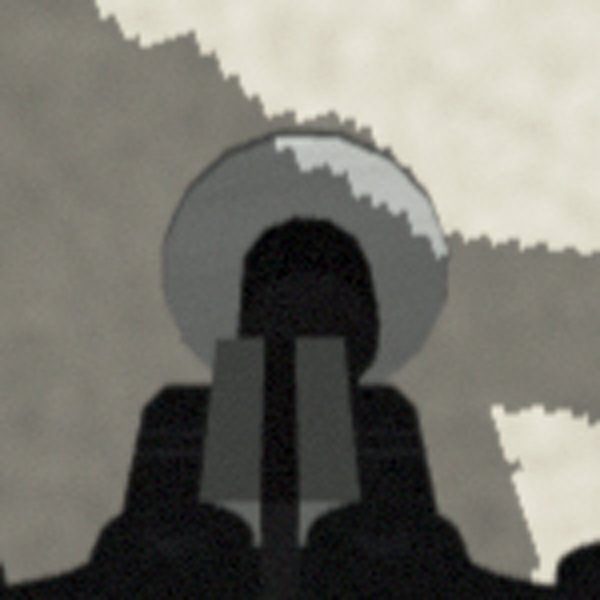

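View pics/s3.png

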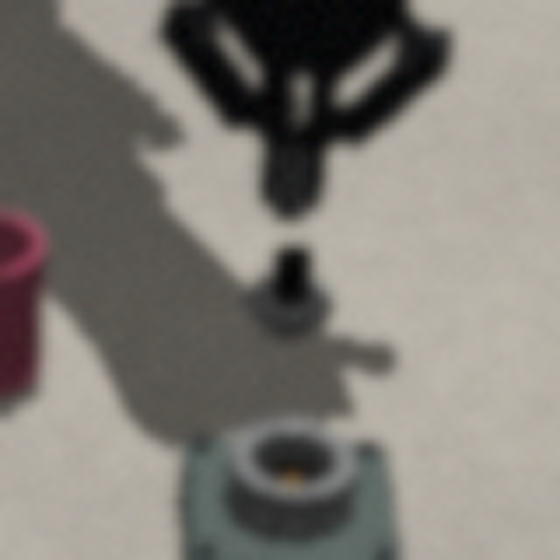

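Run:
```python
from h import *
s=grab('scene')
for n,u,v in [('tip',361.4,172.4),('knobtop',361.4,178),('collar bottom',361.5,189.5)]:
    for x in (.455,.465,.476):
        zs=np.linspace(-.05,.15,400);vs=[px(s,(x,.1145,z))[1] for z in zs]; print(n,x,zs[np.argmin(abs(np.array(vs)-v))].round(4))
w=grab('wrist')
# wrist: fit camera height offset from collar diameter: 71 px wide
for dz in (0,.01,.015,.02,.025): 
    a=at(w,291,225,.017-dz);b=at(w,362,225,.017-dz);print(dz,np.linalg.norm(a-b).round(4))
o=get_obs();print(o['tcp_pos'],o['tau'])
```

```text
tip 0.455 0.0518
tip 0.465 0.0578
tip 0.476 0.0648
knobtop 0.455 0.0307
knobtop 0.465 0.0372
knobtop 0.476 0.0447
collar bottom 0.455 -0.0134
collar bottom 0.465 -0.0069
collar bottom 0.476 0.0011
0 0.0389
0.01 0.041
0.015 0.042
0.02 0.0431
0.025 0.0441
[0.4657458  0.11351345 0.02036313] [-1.89580560e-04 -4.33806753e+01  3.74073073e+00 -1.67507476e+01
  7.76283676e-03  1.68160535e-03 -6.02355840e-05]
```

The scene crop shows the fingertips ending about 20 mm above the knob, roughly 37 mm behind the reported TCP. The plug is untouched. I'll open and descend in steps.

play_rows:
  commands:
    - [[-0.2,0,0.01,0,0],[-0.2,0,0.01,0,0],[-0.2,0,0.01,0,0],[-0.2,0,0.01,0,0],[-0.2,0,0.01,0.04,0],[-0.2,0,0.01,0.07,0],[-0.2,0,0.01,0.1,0],[-0.2,0,0.01,0.12,0],[-0.2,0,0.01,0.14,0],[-0.2,0,0.01,0.14,0]]

```text
clock: 5.72
tcp_pos: [0.4657, 0.1151, -0.0086]
orientation: [-0.508, -3.099, 0.001]
contact_force: [0.0, 0.5, 0.6]
grip_width: 0.0512
gripper_force: 0.0
```

Run:
```python
from h import *
s=grab('scene');w=grab('wrist')
a=cv2.resize(s['pixels'][135:205,325:400],None,fx=6,fy=6,interpolation=cv2.INTER_CUBIC)
b=cv2.resize(w['pixels'][130:310,215:430],(350,420))
b=cv2.resize(w['pixels'][120:300,220:420],None,fx=1.75,fy=2.3333)
cv2.imwrite('pics/d4.png',np.hstack([a,b])[:,:,::-1])
```

```text
(no output)
```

View pics/d4.png

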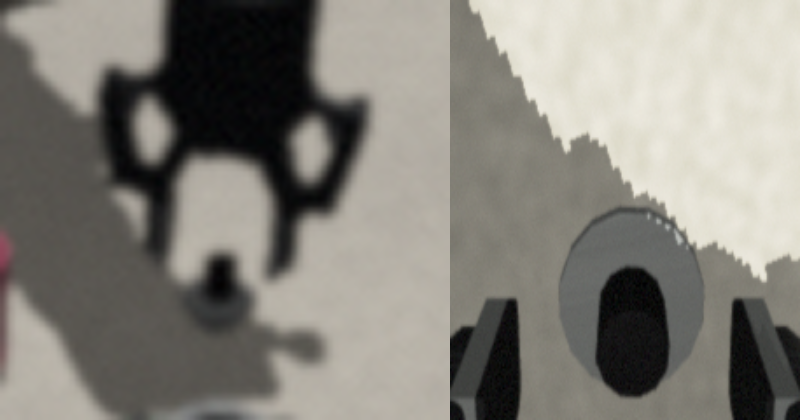

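play_rows:
  commands:
    - [[1,0,0,0,0],[1,0,0,0,0],[1,0,0,0,0],[1,0,0,0,0],[1,0,0,0,0],[1,0,0,0,0],[1,0,0,0,0],[1,0,0,0,0]]
  grip_force: 40

```text
clock: 6.48
tcp_pos: [0.4668, 0.1156, -0.0073]
orientation: [0.508, 3.1, 0.001]
contact_force: [0.1, -0.0, 6.1]
grip_width: 0.0151
gripper_force: 39.2
```

play_rows:
  commands:
    - [[1,0,0,-0.1,0],[1,0,0,-0.3,0],[1,0,0,-0.5,0],[1,0,0,-0.5,0],[1,0,0,-0.5,0]]

```text
clock: 6.9
tcp_pos: [0.4677, 0.116, 0.0941]
orientation: [0.507, 3.097, 0.004]
contact_force: [-0.0, 0.1, -1.2]
grip_width: 0.0151
gripper_force: 39.2
```

Run:
```python
from h import *
s=grab('scene');w=grab('wrist');print(get_obs()['tcp_pos'])
a=cv2.resize(s['pixels'][115:185,325:400],None,fx=6,fy=6,interpolation=cv2.INTER_CUBIC)
b=cv2.resize(w['pixels'][120:300,220:420],None,fx=1.75,fy=2.3333)
cv2.imwrite('pics/d5.png',np.hstack([a,b])[:,:,::-1])
```

```text
[0.46539378 0.11521384 0.09165978]
```

View pics/d5.png

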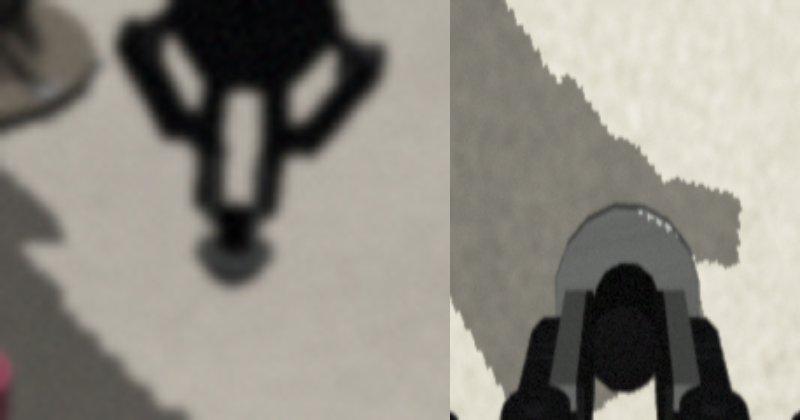

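play_rows:
  commands:
    - [[1,-0.2,0.03,0,0],[1,-0.4,0.06,0,0],[1,-0.6,0.09,0,0],[1,-0.747,0.107,0,0],[1,-0.747,0.107,0,0],[1,-0.747,0.107,0,0],[1,-0.747,0.107,0,0]]

```text
clock: 7.58
tcp_pos: [0.6127, 0.0878, 0.0901]
orientation: [-0.508, -3.096, 0.003]
contact_force: [-0.5, -0.7, -1.0]
grip_width: 0.0154
gripper_force: 39.2
```

Run:
```python
from h import *
s=grab('scene');w=grab('wrist');t=grab('top');print(get_obs()['tcp_pos'])
go(.614,.0877,.022)
a=cv2.resize(s['pixels'][165:235,325:400],None,fx=4,fy=5.5,interpolation=cv2.INTER_CUBIC)
b=cv2.resize(w['pixels'][160:390,200:440],None,fx=1.2,fy=385/230)
c=cv2.resize(t['pixels'][160:237,230:300],None,fx=3,fy=5)
cv2.imwrite('pics/d6.png',np.hstack([a,b,c])[:,:,::-1])
```

```text
[0.613097   0.08851685 0.09159239]
go [-0.006 -0.002  0.348]
```

View pics/d6.png

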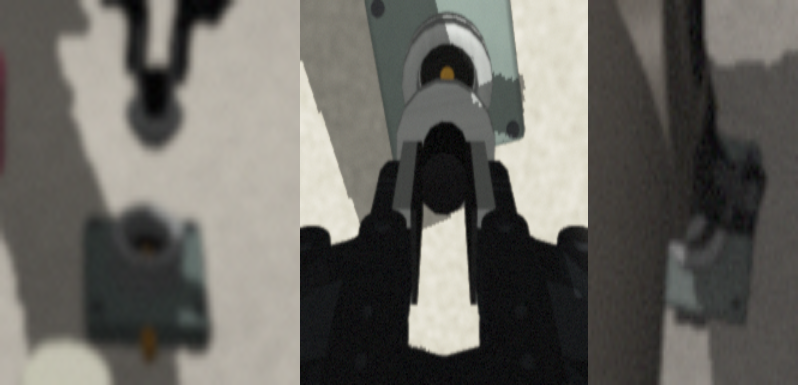

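Run:
```python
from h import *
w=grab('wrist'); print(at(w,322.5,203.6,.028), at(w,322.3,201,.042))
for d in viewer.trace(w,'narrow_station_mouth'): print(d['score'],d['rect'])
T=R.from_rotvec(get_obs()['orientation']).as_matrix();print(T[:,0])
```

```text
[0.61694286 0.0884875  0.028     ] [0.61114351 0.09017337 0.042     ]
0.86 [250.3, 133.2, 383.6, 255.5]
[-9.47983343e-01  3.18318888e-01  8.17191991e-04]
```

play_rows:
  commands:
    - [[1,-0.006,0,0.1,0],[1,-0.006,0,0.18,0],[1,-0.006,0,0.24,0],[1,-0.006,0,0.28,0],[1,-0.006,0,0.31,0],[1,-0.006,0,0.33,0],[1,-0.006,0,0.34,0],[1,-0.006,0,0.345,0],[1,-0.006,0,0.345,0]]

```text
clock: 8.58
tcp_pos: [0.6163, 0.0876, 0.0237]
orientation: [0.508, 3.1, 0.0]
contact_force: [0.4, 0.5, -1.1]
grip_width: 0.0151
gripper_force: 39.2
```

play_rows:
  commands:
    - [[1,0,0,0.008,0],[1,0,0,0.014,0],[1,0,0,0.014,0]]

```text
clock: 8.83
tcp_pos: [0.6169, 0.0883, 0.0225]
orientation: [0.507, 3.099, 0.002]
contact_force: [-3.3, 0.2, 10.7]
grip_width: 0.0152
gripper_force: 40.5
```

play_rows:
  commands:
    - [[-0.2,0,0,0,0],[-0.2,0,0,0,0],[-0.2,0,0,0,0],[-0.2,0,0,0,0],[-0.2,0,0,-0.2,0],[-1,0,0,-0.4,0],[-1,0,0,-0.6,0],[-1,0,0,-0.8,0],[-1,0,0,-0.8,0],[-1,0,0,-0.8,0]]

```text
clock: 9.67
tcp_pos: [0.6178, 0.0878, 0.1834]
orientation: [0.507, 3.095, 0.004]
contact_force: [-0.4, -0.5, -1.2]
grip_width: 0.0855
gripper_force: 0.0
```

Run:
```python
from h import *
w=grab('wrist');s=grab('scene');print(get_obs()['tcp_pos'])
go(.465,.30)
a=cv2.resize(s['pixels'][165:235,325:400],None,fx=5,fy=5.5,interpolation=cv2.INTER_CUBIC)
b=cv2.resize(w['pixels'][160:390,200:440],None,fx=1.7,fy=385/230)
cv2.imwrite('pics/d7.png',np.hstack([a,b])[:,:,::-1])
```

```text
[0.61522284 0.08765056 0.17972078]
go [1.051e+00 7.670e-01 1.000e-03]
```

View pics/d7.png

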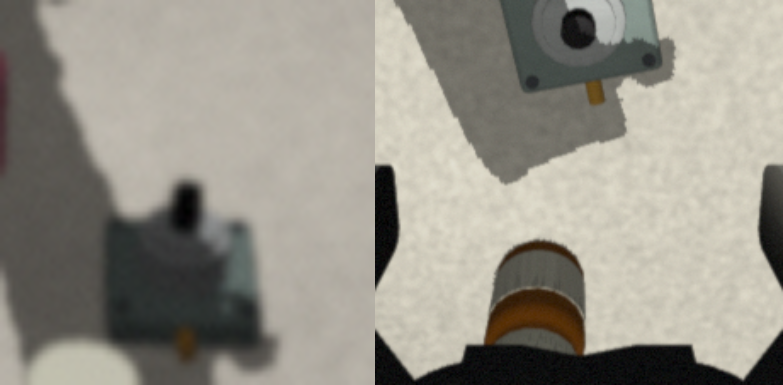

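Plug seated in the narrow station: knob upright, collar concentric on the rim. Next, the support.

play_rows:
  commands:
    - [[-1,0.2,0.15,0,0],[-1,0.4,0.3,0,0],[-1,0.6,0.45,0,0],[-1,0.8,0.6,0,0],[-1,1,0.767,0,0],[-1,1,0.767,0,0],[-1,1,0.767,0,0],[-1,1,0.767,0,0],[-1,1,0.767,0,0],[-1,1,0.767,0,0]]

```text
clock: 10.6
tcp_pos: [0.4758, 0.2949, 0.1796]
orientation: [-0.511, -3.099, 0.003]
contact_force: [0.3, 0.1, 0.5]
grip_width: 0.0854
gripper_force: 0.0
```

```bash
cat >> h.py <<'E'
def sil(w,thing,dims,near,z0=0):
    """fit axis xy so the silhouette bbox of stacked discs (r,z) matches the traced rect"""
    from scipy.optimize import least_squares
    a=np.linspace(0,2*np.pi,60);C=np.c_[np.cos(a),np.sin(a)]
    for d in viewer.trace(w,thing):
        def f(q):
            P=np.array([px(w,(q[0]+r*c[0],q[1]+r*c[1],z0+z)) for r,z in dims for c in C])
            return np.r_[P.min(0),P.max(0)]-np.array(d['rect'])
        s=least_squares(f,near);print(thing,round(d['score'],2),np.round(d['rect']),s.x.round(4),'res',s.fun.round(1))
D={'support_center':[(.019,0),(.022,.008),(.028,.008),(.028,.03)],'funnel_center':[(.017,0),(.026,.008),(.026,.072)],'lid_center':[(.016,0),(.03,.006),(.03,.011),(.009,.033)],'wide_station_mouth':[(.032,.02),(.032,.042)]}
E
python3 - <<'E'
from h import *
o=get_obs();print(o['tcp_pos'])
w=grab('wrist');sil(w,'support_center',D['support_center'],(.465,.3))
w=grab('top');sil(w,'support_center',D['support_center'],(.465,.3))
go(.465,.3,-.025)
E
```

```text
[0.47579956 0.29491082 0.17960192]
support_center 0.96 [297. 129. 358. 190.] [0.4669 0.3041] res [ 0.3 -0.8 -0.3  0.8]
support_center 0.78 [157. 259. 179. 277.] [0.464  0.3038] res [-3.1 -3.8  3.2  3.7]
go [0.06  0.004 1.027]
```

play_rows:
  commands:
    - [[-1,0.055,0.024,0,0],[-1,0.055,0.024,0.2,0],[-1,0.055,0.024,0.4,0],[-1,0.055,0.024,0.6,0],[-1,0.055,0.024,0.75,0],[-1,0.055,0.024,0.85,0],[-1,0.055,0.024,0.92,0],[-1,0.055,0.024,0.96,0],[-1,0.055,0.024,0.98,0],[-1,0.055,0.024,0.98,0]]

```text
clock: 11.63
tcp_pos: [0.4661, 0.3051, -0.0157]
orientation: [-0.508, -3.1, 0.0]
contact_force: [0.2, 0.2, -0.7]
grip_width: 0.0858
gripper_force: 0.0
```

Run:
```python
from h import *
o=get_obs();print(o['tcp_pos'],o['contact_force'])
w=grab('wrist');sil(w,'support_center',D['support_center'],(.465,.3))
s=grab('scene');a=cv2.resize(s['pixels'][130:200,380:460],None,fx=5,fy=5.5,interpolation=cv2.INTER_CUBIC)
b=cv2.resize(w['pixels'][160:390,200:440],None,fx=1.6,fy=385/230)
cv2.imwrite('pics/d8.png',np.hstack([a,b])[:,:,::-1])
```

```text
[ 0.46613853  0.30509098 -0.01567223] [ 0.19854776  0.20630787 -0.6953694 ]
support_center 0.6 [252. 196. 387. 327.] [0.4663 0.304 ] res [ 0.8 -2.1 -0.8  2.2]
```

View pics/d8.png

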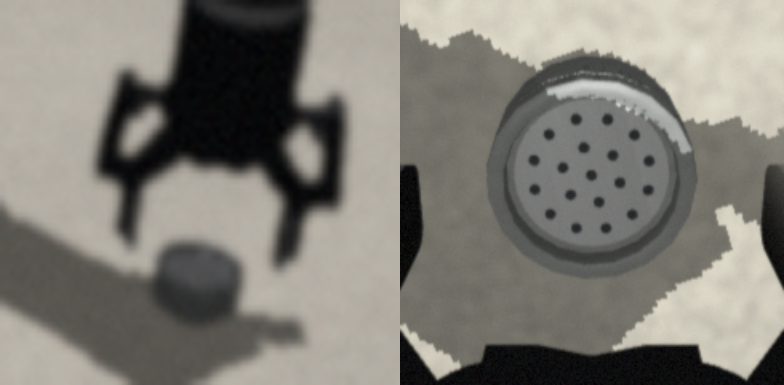

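Run:
```python
from h import *
s=grab('scene')
for x,y,v,u in [(.4525,.264,174.2,405.4),(.480,.346,178.2,437)]:
  zs=np.linspace(-.05,.15,401);P=np.array([px(s,(x,y,z)) for z in zs]);i=np.argmin(abs(P[:,1]-v));print(zs[i],P[i],u)
```

```text
0.036000000000000004 [406.78646762 174.18055615] 405.4
0.0345 [434.42393047 178.19646932] 437
```

Picture: open fingertips are level with about the support's top (z≈0.035), centred on it. Going down 18 mm more and gripping.

play_rows:
  commands:
    - [[-1,0,-0.005,0.04,0],[-1,0,-0.005,0.07,0],[-1,0,-0.005,0.092,0],[-1,0,-0.005,0.092,0],[1,0,-0.005,0.092,0],[1,0,-0.005,0.092,0],[1,0,-0.005,0.092,0],[1,0,-0.005,0.092,0],[1,0,-0.005,0.092,0],[1,0,-0.005,0.092,0]]
  grip_force: 60

```text
clock: 12.67
tcp_pos: [0.4665, 0.3042, -0.0332]
orientation: [0.508, 3.1, 0.001]
contact_force: [-1.5, 0.1, 5.4]
grip_width: 0.0539
gripper_force: 63.1
```

play_rows:
  commands:
    - [[1,0,0,-0.1,0],[1,0,0,-0.3,0],[1,0,0,-0.5,0],[1,0,0,-0.7,0],[1,0,0,-0.7,0],[1,0,0,-0.7,0]]

```text
clock: 13.17
tcp_pos: [0.4676, 0.3051, 0.1085]
orientation: [0.507, 3.097, 0.007]
contact_force: [0.3, 0.1, -1.8]
grip_width: 0.0539
gripper_force: 64.2
```

play_rows:
  commands:
    - [[1,-0.15,-0.14,0,0],[1,-0.3,-0.28,0,0],[1,-0.45,-0.42,0,0],[1,-0.6,-0.56,0,0],[1,-0.75,-0.7,0,0],[1,-0.75,-0.7,0,0],[1,-0.75,-0.7,0,0]]

```text
clock: 13.75
tcp_pos: [0.5633, 0.1193, 0.1043]
orientation: [-0.517, -3.096, 0.005]
contact_force: [0.1, 1.3, -2.1]
grip_width: 0.0538
gripper_force: 64.0
```

play_rows:
  commands:
    - [[1,-0.15,-0.14,0,0],[1,-0.3,-0.28,0,0],[1,-0.45,-0.42,0,0],[1,-0.6,-0.56,0,0],[1,-0.75,-0.7,0,0],[1,-0.75,-0.7,0,0],[1,-0.75,-0.7,0,0],[1,-0.75,-0.7,0,0]]

```text
clock: 14.42
tcp_pos: [0.6599, -0.055, 0.1043]
orientation: [-0.505, -3.097, -0.001]
contact_force: [-0.4, 1.6, -2.6]
grip_width: 0.0544
gripper_force: 64.0
```

Run:
```python
from h import *
o=get_obs();print(o['tcp_pos'],o['grip_width'])
w=grab('wrist');save(w,'w9.png');sil(w,'wide_station_mouth',D['wide_station_mouth'],(.645,-.127))
sil(w,'funnel_center',D['funnel_center'],(.45,-.12));sil(w,'lid_center',D['lid_center'],(.45,-.25));sil(w,'support_center',[(.028,.03)],(.6,-.1),.1)
```

```text
[ 0.65985794 -0.05498176  0.10433184] 0.05443427213495386
wide_station_mouth 0.83 [154. 129. 306. 259.] [ 0.6367 -0.1168] res [ 27.6  17.5 -30.1 -20.8]
funnel_center 0.47 [419.   2. 555. 157.] [0.6173 0.0682] res [  6.1  27.1  -4.7 -31.6]
support_center 0.87 [247. 206. 393. 353.] [ 0.6739 -0.0605] res [ 14.9  18.7 -14.9 -24. ]
```

View pics/w9.png

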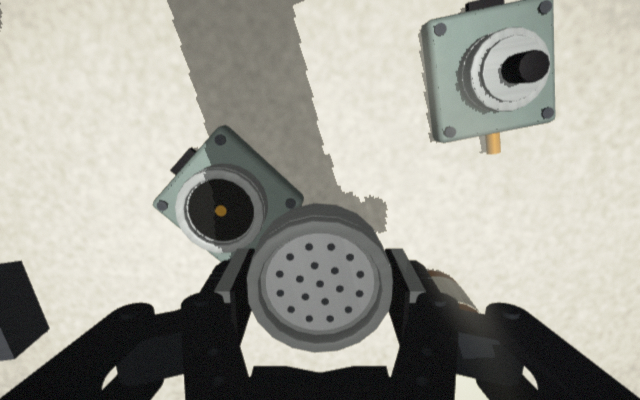

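The picture shows the wide station's rim centred at about (220.5,210) with its floor dot at (221,211), the held support upright at (320,285), and the plug seated at top right.

Run:
```python
from h import *
w=grab('wrist');I=w['pixels']
m=((I.max(2)<60)).astype(np.uint8);n,l,st,c=cv2.connectedComponentsWithStats(m)
for i in range(1,n):
    if st[i,4]>300 : print(st[i],c[i].round(1))
print(at(w,221,211,.036),at(w,220.5,210,.042)); print(get_obs()['tcp_pos'])
go(.645,-.127)
```

```text
[ 500   50   48   32 1208] [523.5  65.7]
[ 189  177   65   62 2981] [221.  207.4]
[    0   248   640   152 40267] [318.5 354.4]
[   0  259   49   96 3052] [ 19.2 305.8]
[ 0.64821713 -0.12812556  0.036     ] [ 0.64610308 -0.12592433  0.042     ]
[ 0.66085461 -0.05550903  0.1061371 ]
go [-0.038 -0.364 -0.   ]
```

play_rows:
  commands:
    - [[1,-0.043,-0.363,0,0],[1,-0.043,-0.363,0,0],[1,-0.043,-0.363,0,0],[1,-0.043,-0.363,0.1,0],[1,-0.043,-0.363,0.22,0],[1,-0.043,-0.363,0.32,0],[1,-0.043,-0.363,0.4,0],[1,-0.043,-0.363,0.44,0],[1,-0.043,-0.363,0.46,0],[1,-0.043,-0.363,0.46,0]]

```text
clock: 15.55
tcp_pos: [0.6459, -0.1283, 0.0138]
orientation: [-0.507, -3.1, -0.0]
contact_force: [-0.0, 0.3, -1.6]
grip_width: 0.0538
gripper_force: 64.1
```

Run:
```python
from h import *
o=get_obs();print(o['tcp_pos'],o['contact_force']);go(.646,-.127,.0028)
```

```text
[ 0.64585395 -0.12830785  0.01377761] [-0.02942194  0.3272389  -1.58848538]
go [0.001 0.006 0.055]
```

play_rows:
  commands:
    - [[1,0,0.004,0.02,0],[1,0,0.004,0.035,0],[1,0,0.004,0.048,0],[1,0,0.004,0.055,0],[1,0,0.004,0.055,0]]

```text
clock: 15.97
tcp_pos: [0.6463, -0.1279, 0.0031]
orientation: [-0.508, -3.1, -0.0]
contact_force: [-0.2, -0.1, -2.2]
grip_width: 0.054
gripper_force: 64.1
```

play_rows:
  commands:
    - [[1,0,0,0.005,0],[1,0,0,0.01,0],[1,0,0,0.01,0]]

```text
clock: 16.22
tcp_pos: [0.6465, -0.128, 0.0028]
orientation: [0.508, 3.1, 0.001]
contact_force: [-4.9, 1.3, 9.6]
grip_width: 0.0537
gripper_force: 65.5
```

play_rows:
  commands:
    - [[-1,0,0,0,0],[-1,0,0,0,0],[-1,0,0,0,0],[-1,0,0,0,0],[-1,0,0,-0.1,0],[-1,0,0,-0.3,0],[-1,0,0,-0.5,0],[-1,0,0,-0.7,0],[-1,0,0,-0.9,0],[-1,0,0,-0.9,0],[-1,0,0,-0.9,0]]

```text
clock: 17.13
tcp_pos: [0.6483, -0.1285, 0.1843]
orientation: [0.507, 3.094, 0.001]
contact_force: [0.2, 0.7, -0.6]
grip_width: 0.0856
gripper_force: 0.0
```

play_rows:
  commands:
    - [[-1,0.2,-0.06,0,0],[-1,0.4,-0.12,0,0],[-1,0.6,-0.18,0,0],[-1,0.8,-0.24,0,0],[-1,0.94,-0.28,0,0],[-1,0.94,-0.28,0,0],[-1,0.94,-0.28,0,0],[-1,0.94,-0.28,0,0]]

```text
clock: 17.8
tcp_pos: [0.4507, -0.1207, 0.1807]
orientation: [-0.507, -3.1, -0.0]
contact_force: [1.0, -1.5, 0.1]
grip_width: 0.0854
gripper_force: 0.0
```

Run:
```python
from h import *
o=get_obs();print(o['tcp_pos'])
w=grab('wrist');save(w,'w10.png');sil(w,'funnel_center',D['funnel_center'],(.45,-.12));sil(w,'lid_center',D['lid_center'],(.45,-.25))
sil(w,'support_center',[(.028,.008),(.028,.03)],(.646,-.127),.036)
t=grab('top');sil(t,'support_center',[(.028,.008),(.028,.03)],(.646,-.127),.036)
```

```text
[ 0.45071782 -0.12074592  0.18074565]
funnel_center 0.71 [288. 144. 350. 209.] [ 0.4489 -0.1217] res [-0.3 -2.7  0.3  2.4]
funnel_center 0.66 [398. 157. 478. 229.] [ 0.498  -0.0256] res [ 1.2 -0.3 -1.   0.2]
funnel_center 0.55 [343. 331. 406. 378.] [ 0.6498 -0.1296] res [  2.9 -18.   -2.5  17. ]
lid_center 0.69 [165. 181. 222. 241.] [ 0.4515 -0.2588] res [-1.6  1.6  1.6 -1.7]
support_center 0.78 [345. 330. 404. 377.] [ 0.6399 -0.1276] res [ 0.1 -6.6 -0.1  6.8]
support_center 0.56 [352. 180. 372. 202.] [ 0.6433 -0.129 ] res [-3.2 -2.2  3.1  2.2]
```

play_rows:
  commands:
    - [[-1,0.006,-0.006,0.1,0],[-1,0.006,-0.006,0.3,0],[-1,0.006,-0.006,0.5,0],[-1,0.006,-0.006,0.7,0],[-1,0.006,-0.006,0.82,0],[-1,0.006,-0.006,0.9,0],[-1,0.006,-0.006,0.935,0],[-1,0.006,-0.006,0.949,0],[-1,0.006,-0.006,0.949,0],[-1,0.006,-0.006,0.949,0]]

```text
clock: 18.93
tcp_pos: [0.4498, -0.122, -0.0078]
orientation: [0.508, 3.099, 0.0]
contact_force: [0.4, 0.1, -0.1]
grip_width: 0.0854
gripper_force: 0.0
```

play_rows:
  commands:
    - [[1,0,0,0,0],[1,0,0,0,0],[1,0,0,0,0],[1,0,0,0,0],[1,0,0,0,0],[1,0,0,0,0],[1,0,0,0,0]]
  grip_force: 60

```text
clock: 19.52
tcp_pos: [0.4495, -0.1218, -0.0077]
orientation: [0.508, 3.099, 0.001]
contact_force: [-1.9, 0.1, 7.4]
grip_width: 0.0501
gripper_force: 60.8
```

play_rows:
  commands:
    - [[1,0,0,-0.1,0],[1,0,0,-0.3,0],[1,0,0,-0.5,0],[1,0,0,-0.65,0],[1,0,0,-0.75,0],[1,0,0,-0.75,0],[1,0,0,-0.75,0]]

```text
clock: 20.1
tcp_pos: [0.4494, -0.1216, 0.1422]
orientation: [0.507, 3.098, 0.001]
contact_force: [-0.7, -0.7, -1.5]
grip_width: 0.0499
gripper_force: 63.0
```

play_rows:
  commands:
    - [[1,-0.2,0.06,0,0],[1,-0.4,0.12,0,0],[1,-0.6,0.18,0,0],[1,-0.8,0.24,0,0],[1,-0.944,0.283,0,0],[1,-0.944,0.283,0,0],[1,-0.944,0.283,0,0],[1,-0.944,0.283,0,0],[1,-0.944,0.283,0,0]]

```text
clock: 20.85
tcp_pos: [0.6437, -0.1287, 0.14]
orientation: [-0.509, -3.097, 0.0]
contact_force: [0.4, 1.1, -2.3]
grip_width: 0.0499
gripper_force: 62.9
```

Run:
```python
from h import *
o=get_obs();print(o['tcp_pos'],o['contact_force'],o['grip_width']);go(.6465,-.128,.052)
w=grab('wrist')
print([(d['score'],d['rect']) for d in viewer.trace(w,'support_center')],[px(w,(.6465,-.128,.066))])
```

```text
[ 0.64373521 -0.12866776  0.14003834] [ 0.4491104   1.08698278 -2.27135749] 0.04991416683338982
go [-0.013  0.008  0.44 ]
[(0.67, [282.9, 157.9, 359.2, 200.5]), (0.37, [44.7, 0.0, 124.6, 49.6])] [(np.float64(322.8316202052648), np.float64(197.99047689199463))]
```

play_rows:
  commands:
    - [[1,-0.004,0.003,0.1,0],[1,-0.004,0.003,0.18,0],[1,-0.004,0.003,0.26,0],[1,-0.004,0.003,0.32,0],[1,-0.004,0.003,0.35,0],[1,-0.004,0.003,0.36,0],[1,-0.004,0.003,0.36,0],[1,-0.004,0.003,0.36,0]]

```text
clock: 21.62
tcp_pos: [0.6473, -0.1283, 0.0702]
orientation: [0.508, 3.099, 0.0]
contact_force: [-0.6, -0.5, -1.4]
grip_width: 0.05
gripper_force: 63.0
```

Run:
```python
from h import *
o=get_obs();print(o['tcp_pos'],o['contact_force'],o['grip_width']);go(.6465,-.128,.052)
```

```text
[ 0.6472976  -0.12826449  0.07024429] [-0.57587429 -0.47381745 -1.4470135 ] 0.04998304184564407
go [ 0.004 -0.     0.091]
```

play_rows:
  commands:
    - [[1,0.004,0,0.03,0],[1,0.004,0,0.06,0],[1,0.004,0,0.08,0],[1,0.004,0,0.09,0],[1,0.004,0,0.096,0],[1,0.004,0,0.096,0]]

```text
clock: 22.12
tcp_pos: [0.6461, -0.1277, 0.0523]
orientation: [-0.508, -3.1, -0.002]
contact_force: [-6.6, 0.8, 16.7]
grip_width: 0.0497
gripper_force: 64.9
```

play_rows:
  commands:
    - [[-1,0,0,0,0],[-1,0,0,0,0],[-1,0,0,0,0],[-1,0,0,0,0],[-1,0,0,-0.1,0],[-1,0,0,-0.3,0],[-1,0,0,-0.5,0],[-1,0,0,-0.65,0],[-1,0,0,-0.65,0],[-1,0,0,-0.65,0]]

```text
clock: 22.95
tcp_pos: [0.6474, -0.1281, 0.1823]
orientation: [0.507, 3.096, 0.001]
contact_force: [-0.2, 1.1, -0.9]
grip_width: 0.0855
gripper_force: 0.0
```

play_rows:
  commands:
    - [[-1,0.15,-0.19,0,0],[-1,0.3,-0.38,0,0],[-1,0.45,-0.57,0,0],[-1,0.6,-0.76,0,0],[-1,0.714,-0.93,0,0],[-1,0.714,-0.93,0,0],[-1,0.714,-0.93,0,0],[-1,0.714,-0.93,0,0],[-1,0.714,-0.93,0,0]]

```text
clock: 23.7
tcp_pos: [0.4515, -0.2576, 0.1793]
orientation: [-0.507, -3.099, -0.001]
contact_force: [0.0, 0.3, 0.1]
grip_width: 0.0856
gripper_force: 0.0
```

Run:
```python
from h import *
o=get_obs();print(o['tcp_pos'])
w=grab('wrist');save(w,'w11.png');sil(w,'lid_center',D['lid_center'],(.45,-.25))
m=cv2.connectedComponentsWithStats((w['pixels'].max(2)<45).astype(np.uint8))
for s,c in zip(m[2],m[3]):
    if 100<s[4]<3000: print(s,c.round(1),at(w,*c,.028))
t=grab('top')
print([(d['score'],d['rect']) for d in viewer.trace(t,'funnel_center')],px(t,(.6465,-.128,.132)),px(t,(.6465,-.128,.06)))
s=grab('scene')
print([(d['score'],d['rect']) for d in viewer.trace(s,'funnel_center')],px(s,(.6465,-.128,.132)),px(s,(.6465,-.128,.066)))
```

```text
[ 0.45148921 -0.2575613   0.17927204]
lid_center 0.92 [293. 140. 346. 202.] [ 0.4535 -0.259 ] res [-3.4  0.9  3.4 -0.8]
lid_center 0.28 [490. 293. 532. 306.] [ 0.6594 -0.1049] res [ -7.4 -17.8   7.3  19.5]
[310 163  18  21 316] [318.5 173.2] [ 0.45113936 -0.25931143  0.028     ]
[(0.83, [305.5, 243.6, 325.0, 269.5]), (0.8, [348.3, 173.7, 380.6, 198.2])] (np.float64(366.143270423346), np.float64(183.03136289965047)) (np.float64(361.52765422458026), np.float64(189.47790171616072))
[(0.8, [272.9, 185.6, 293.7, 216.9]), (0.77, [309.1, 174.0, 325.9, 199.6])] (np.float64(283.4980591321255), np.float64(190.01980650359891)) (np.float64(284.57640375265686), np.float64(210.38494989113707))
```

play_rows:
  commands:
    - [[-0.2,-0.007,-0.005,0.1,0],[-0.2,-0.007,-0.005,0.3,0],[-0.2,-0.007,-0.005,0.5,0],[-0.2,-0.007,-0.005,0.7,0],[-0.2,-0.007,-0.005,0.82,0],[-0.2,-0.007,-0.005,0.9,0],[-0.2,-0.007,-0.005,0.95,0],[-0.2,-0.007,-0.005,0.975,0],[-0.2,-0.007,-0.005,0.979,0],[-0.2,-0.007,-0.005,0.979,0],[-0.2,-0.007,-0.005,0.979,0]]

```text
clock: 24.92
tcp_pos: [0.4533, -0.2603, -0.0145]
orientation: [0.508, 3.098, -0.001]
contact_force: [0.8, -0.5, 0.8]
grip_width: 0.0514
gripper_force: 0.0
```

play_rows:
  commands:
    - [[1,0,0,0,0],[1,0,0,0,0],[1,0,0,0,0],[1,0,0,0,0],[1,0,0,0,0],[1,0,0,0,0],[1,0,0,0,0],[1,0,0,0,0]]
  grip_force: 40

```text
clock: 25.58
tcp_pos: [0.4529, -0.26, -0.015]
orientation: [0.508, 3.099, 0.0]
contact_force: [0.4, 1.1, 6.6]
grip_width: 0.0155
gripper_force: 39.0
```

play_rows:
  commands:
    - [[1,0,0,-0.1,0],[1,0,0,-0.3,0],[1,0,0,-0.5,0],[1,0,0,-0.7,0],[1,0,0,-0.9,0],[1,0,0,-1,0],[1,0,0,-1,0],[1,0,0,-1,0]]

```text
clock: 26.25
tcp_pos: [0.4528, -0.2599, 0.1852]
orientation: [0.507, 3.098, 0.0]
contact_force: [-1.0, 0.8, -1.1]
grip_width: 0.0158
gripper_force: 39.3
```

play_rows:
  commands:
    - [[1,-0.15,0.19,0,0],[1,-0.3,0.38,0,0],[1,-0.45,0.57,0,0],[1,-0.6,0.76,0,0],[1,-0.708,0.933,0,0],[1,-0.708,0.933,0,0],[1,-0.708,0.933,0,0],[1,-0.708,0.933,0,0],[1,-0.708,0.933,0,0],[1,-0.708,0.933,0,0]]

```text
clock: 27.08
tcp_pos: [0.6443, -0.1299, 0.1832]
orientation: [-0.511, -3.097, 0.001]
contact_force: [-0.2, -0.6, -1.0]
grip_width: 0.0153
gripper_force: 39.3
```

Run:
```python
from h import *
o=get_obs();print(o['tcp_pos'],o['contact_force'],o['grip_width']);go(.6465,-.128,.111)
w=grab('wrist');save(w,'w12.png')
for d in viewer.trace(w,'funnel_center')[:2]:print(d['score'],d['rect'])
print(px(w,(.6465,-.128,.132)),px(w,(.6465,-.128,.14)))
```

```text
[ 0.64425467 -0.12994346  0.18321346] [-0.19085323 -0.62659074 -0.95135337] 0.015313783166097333
go [-0.008  0.013  0.361]
0.58 [289.6, 150.6, 362.9, 194.4]
0.46 [361.0, 0.0, 398.2, 11.0]
(np.float64(324.6977492419074), np.float64(205.82085187790665)) (np.float64(324.85202241856774), np.float64(209.40235300710313))
```

play_rows:
  commands:
    - [[1,-0.004,0.006,0.1,0],[1,-0.004,0.006,0.18,0],[1,-0.004,0.006,0.24,0],[1,-0.004,0.006,0.28,0],[1,-0.004,0.006,0.295,0],[1,-0.004,0.006,0.295,0],[1,-0.004,0.006,0.295,0]]

```text
clock: 27.77
tcp_pos: [0.6475, -0.1277, 0.126]
orientation: [0.508, 3.099, -0.0]
contact_force: [0.4, -0.4, -1.4]
grip_width: 0.0153
gripper_force: 39.3
```

Run:
```python
from h import *
o=get_obs();print(o['tcp_pos'],o['contact_force'],o['grip_width']);go(.6465,-.128,.111)
```

```text
[ 0.64750784 -0.12769758  0.12600433] [ 0.38526562 -0.44707598 -1.35168671] 0.015281723815563659
go [ 0.004 -0.003  0.075]
```

play_rows:
  commands:
    - [[1,0.004,-0.002,0.03,0],[1,0.004,-0.002,0.055,0],[1,0.004,-0.002,0.07,0],[1,0.004,-0.002,0.08,0],[1,0.004,-0.002,0.08,0]]

```text
clock: 28.18
tcp_pos: [0.6477, -0.128, 0.1111]
orientation: [0.508, 3.097, 0.0]
contact_force: [-0.6, 0.6, 8.9]
grip_width: 0.0158
gripper_force: 40.2
```

Contact at exactly the expected home height (0.111). Releasing, then backing up and away.

play_rows:
  commands:
    - [[-0.2,0,0,0,0],[-0.2,0,0,0,0],[-0.2,0,0,0,0],[-0.2,0,0,0,0],[-0.2,0,0,-0.15,0],[-0.2,0,0,-0.3,0],[-0.2,0,0,-0.5,0],[-0.2,0.3,0,-0.6,0],[-0.2,0.5,0,-0.6,0],[-0.2,0.5,0,-0.6,0],[-0.2,0.5,0,-0.6,0]]

```text
clock: 29.1
tcp_pos: [0.5481, -0.0944, 0.2301]
orientation: [-0.507, -3.099, -0.003]
contact_force: [-0.6, -0.2, -0.3]
grip_width: 0.0517
gripper_force: 0.0
```

Run:
```python
from h import *
o=get_obs();print(o['clock'],o['tcp_pos'],o['contact_force'])
s=grab('scene');w=grab('wrist')
print(px(s,(.6465,-.128,.159)),px(s,(.6465,-.128,.137)))
a=cv2.resize(s['pixels'][160:250,240:400],None,fx=5,fy=4.5,interpolation=cv2.INTER_CUBIC)[:,:440]
a=cv2.resize(s['pixels'][160:260,250:380],(520,400),interpolation=cv2.INTER_CUBIC)
b=w['pixels'][:,180:460]
cv2.imwrite('pics/d13.png',np.hstack([a,b])[:,:,::-1])
```

```text
29.1 [ 0.54809253 -0.09439535  0.23012136] [-0.59391548 -0.21335758 -0.27203157]
(np.float64(283.03222197953625), np.float64(181.22221042244277)) (np.float64(283.41292049817366), np.float64(188.41191561673756))
```

View pics/d13.png

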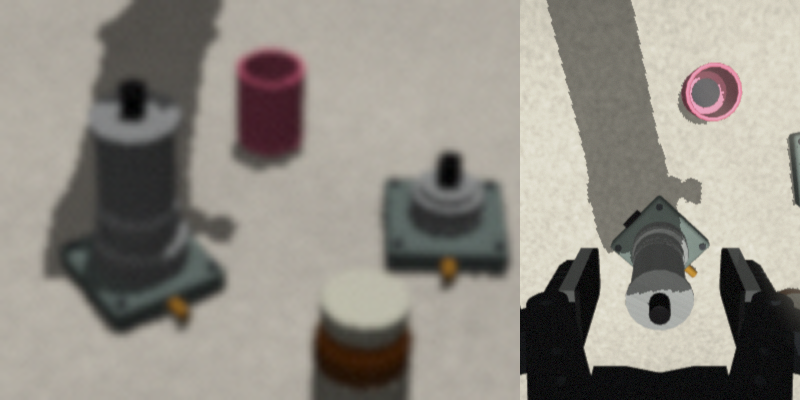

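The last picture shows the stack upright with the lid flat on the funnel (lid at (135,115)), the plug seated at (448,185), and the pink cup and the reagent jar still standing.

```bash
python3 -c "
from h import *
print(r.hand_in())"
```

```text
the job is handed in; nothing more can be done
None
```

I closed the narrow station with the small stopper first, then stacked the support, funnel and lid upright and fully seated on the wide station, and handed the job in at about 29 s of the 106 s; no verdict was returned.

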